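# Close the two-pin print press

## Task

Close the print press on the freshly stamped card: draw its metal top plate out from under the wire drying rack by the red end tab, lay it flat on the bench in front of the rack and let go; then lift it by its wooden handle and lower it, level and gently, over the two guide pins of the press until it lies fully home, and let go. Do not drop it down the pins or force it on tilted, and leave the ink pad, jar and paperweight where they are.

Things in the scene. Friction and masses are not known exactly. Their poses are not given: they have to be found in the camera images.
- plate: Loose aluminium top plate, 0.4 to 0.65 kg, balanced at its middle: 220 (x) by 110 (y) by 10 mm. Origin: centre of the underside, z up. Through holes of 14.5 mm at x = -90 and +90 mm, y = 0. A tongue 40 mm wide, 10 mm thick runs on to x = -154 mm. Starts flat on the bench under the rack, within 12 mm of its origin and nearly in line, tongue towards the robot. Fits the press either way round.
- plate_handle (a point): Middle of the plate's wooden handle, above the plate's origin and 35 mm over its underside. The handle is a solid block 24 mm (plate x) by 80 mm (plate y), standing on the plate from z = 10 to 50 mm; gripped across the 24 mm, along the plate's x.
- plate_tab (a point): Middle of the upright red tab on the plate's tongue, at x = -137 mm, y = 0 of the plate, 34 mm over its underside. The tab is 32 mm long (plate x), 10 mm thick (plate y), from z = 10 to 48 mm; gripped across the 10 mm, along the plate's y.
- rack: Fixed steel wire rack over the bench: 10 mm posts at x = -41 and +125, y = -90 and +90 mm; wire roof x = -45 to +129 mm, 80 to 92 mm high, covering the stored plate's handle. Origin: on the bench under the roof. Its open front looks along its -x, roughly to the robot; the plate slides out on the bench that way, and about 180 mm brings all of it clear of the roof.
- press: Fixed dark wooden board 240 (x) by 130 (y) by 20 mm, a card on top. Origin: centre of the underside, on the bench, z up. Upright steel pins, 12 mm thick, at x = -90 and +90 mm, y = 0, from z = 20 to 68 mm, the last 8 mm tapering to a 5 mm tip. When fully home the plate lies on the board: its origin is 20 mm straight above this one.
- ink_pad: Loose red ink pad, 85 by 65 mm, 16 mm high. Origin: centre of the underside. Not to be disturbed.
- jar: Loose closed amber jar with a white cap, 70 mm in diameter, 110 mm high. Origin: centre of the underside. Not to be disturbed.
- paperweight: Loose dark brown bar, 200 mm long (its y), 24 mm wide, 22 mm high. Origin: centre of the underside. Not to be disturbed.

How it is judged:
By the outcome, as a careful person would: the job done as asked, in the order asked, and still so for the second after the job is handed in, with the robot touching nothing.
It also fails if it takes over 64 s, if anything falls off the work surface, if the arm or the gripper's body presses on something with over 40 N, if the wrist force passes 120 N, or if a joint passes its speed limit or range.

## Robot

A 6-joint arm with a two-finger parallel gripper is mounted at the origin on the work surface. World frame = base frame: x ahead of the robot, y to its left, z up, the work surface at z = 0. Lengths are in m, angles in degrees, forces in N, time in s.
With the tool pointing down it reaches from about 0.225 to 0.875 m from the base axis. Payload 3.4 kg.
Tool frame: the origin (TCP) lies on the centre line of the jaws, within the pads' length; the fingertips stand 25 mm ahead of it and the grasp point (between the pads) lies 6 mm ahead of it; y points along the fingers, x is the direction in which the jaws open and shut, and the axes are right-handed (so a half turn about y gives the same grasp; the last joint's range is limited). The gripper opens to 85 mm and grips with 20 to 120 N. Pads are 22 mm wide; open, the fingers measure 114 mm over their backs; the gripper's body (76 mm by 85 mm) begins 54 mm behind the grasp point. The pads swing forward as they close: fully open they stand 13 mm farther back than shut.
Start: joints at [-83.365, 15.808, 86.224, -0, 77.962, -6.933], TCP at [0.135, -0.559, 0.256] pointing down, gripper open.
Joint ranges: [-165.64, 165.64], [-43.16, 119.46], [12.63, 154.43], [-67.54, 247.53], [6.08, 155.33], [-154.97, 154.97]. Speed limits (degrees/s): [147.25, 147.25, 180, 180, 180, 180].

## Interface

Orientations are given as a 3x3 rotation matrix whose columns are the frame's x, y, z axes.
In Python, from rig import robot gives the robot as it stands. The module is installed in compiled form; this text tells all that it offers.
- The arm moves only by the tool send_rows, never from a script. Its argument "plan" is a list that holds one entry, the list of rows, each a list of 6 numbers: the shift along the world's x, y, z as a fraction of full scale, then the turn, a rotation vector about the world's x, y, z as a fraction of full scale. In form: [[[x, y, z, ax, ay, az], ...]]. A call has 1 to 12 rows; each row shifts and turns the commanded pose from where the row before left it; what a row does not reach is not made up. Full scale, the value 1, is 0.15 m for a shift and 5 degrees for a turn. A row lasts 1/8 s, in which the tool goes at most 62.5 mm and 10.7 degrees, less where a joint would pass 70% of its speed; a pose out of reach is approached as far as the arm can. A call with a number of a shift or a turn outside -1 to 1 is refused whole. A call with a gripper value outside its range is refused whole. "grip" is the opening, from 0 (shut) to 1 (fully open), set as the call begins (left out, the last holds). The fingers move at their own pace and stop on an object; "grip_force" is the grip in N (left out, the last holds). Time passes only in rows, so rows that do not move let the fingers close. It gives the time, the measured TCP pose, the force and the opening at its end, in the units of the state.
- robot.read_state(): the state, without advancing time (a new reading comes with each control period).
- robot.grab_frame(name): name is "side" or "top" or "wrist"; returns a dict with "image" (400x640x3 uint8, red, green, blue), "depth" (400x640 float32, m along the optical axis (not along the pixel's ray), 0 where there is no reading), "K" (3x3 intrinsics, pixels), "distortion" ([k1, k2, p1, p2, k3] as OpenCV has them; the pictures are not rectified), "R" (3x3) and "t" (3): a world point X has camera coordinates R X + t. Camera axes: x right, y down, z forward; pixel columns grow to the right and rows downward; lengths in m; the calibration is good to about 2 mm. A picture is of the moment at which its call begins.
- robot.close_job(): hands the job in, once; it reports no verdict.
Trained networks look in a picture, given as the dict that the camera call returned (one of the last four; its "shot" number tells which), for a name from the list of things; names that differ only in an ending like _2 or _b are one class to them, and where a whole thing is asked for, a point or a joint stands for the part that bears it (a point fixed in the world has none). Each returns a list of dicts, best first, with "p" (0 to 1); they miss things now and then, are a little off and sometimes report something else, mostly with a low value. They report only what shows in the picture. A call takes as long as a camera call.
- robot.cut_out(query, picture): "pixels" (400x640 bool, what is visible of it) and "location" ([row, column] in pixels, amid what is visible of it).
The state is a dict: "clock": time; "q": joint angles; "qd": joint speeds; "joint_efforts": joint torques, N m; "ee_pos": TCP position; "eef_rot": TCP orientation; "contact_force": force on the tool from outside, world axes, zero at the start; "ft_torque": the same for the moment, N m; "grip_width": finger opening in m.
Only numpy, scipy, OpenCV 4.12 (cv2) and the standard library are available. Lean on these libraries where they do the work, as an engineer would, in place of code of your own. Each camera call takes 0.05 s, during which the arm holds its last target.

## Working session

There is one attempt and no reset: what is moved stays moved. The work goes in short steps, Python scripts to look and compute and a tool call to move; the robot and the scene stay as the last step left them, time stands still between calls to the robot, and variables do not carry over. Pictures are saved under pics/ and viewed, and the job is handed in when it is done.

Besides the shell and the picture viewer there is one more tool, called after "Call:" as name(argument=value, ...) on one line, values as JSON. send_rows: Moves the arm, as the interface text tells. Its arguments: {"type":"object","properties":{"plan":{"type":"array","items":{"type":"array","items":{"type":"array","items":{"type":"number","minimum":-1,"maximum":1}}}},"grip":{"type":"number"},"grip_force":{"type":"number"}},"required":["plan"]}

```bash
mkdir -p pics; cat > h.py <<'E'
import numpy as np, cv2
from rig import robot
def grab(n,fn=None):
    f=robot.grab_frame(n)
    if fn: cv2.imwrite('pics/'+fn,f['image'][:,:,::-1])
    return f
def cloud(f):
    d=f['depth'];h,w=d.shape
    u,v=np.meshgrid(np.arange(w),np.arange(h))
    p=cv2.undistortPoints(np.stack([u,v],-1).reshape(-1,1,2).astype(np.float64),f['K'],np.array(f['distortion'],float)).reshape(h,w,2)
    X=np.dstack([p[...,0]*d,p[...,1]*d,d])
    return (X-np.array(f['t']))@np.array(f['R'])
def ray(f,u,v):
    p=cv2.undistortPoints(np.array([[[u,v]]],float),f['K'],np.array(f['distortion'],float))[0,0]
    R=np.array(f['R']);return -R.T@np.array(f['t']), R.T@np.array([p[0],p[1],1.])
def atz(f,u,v,z):
    c,d=ray(f,u,v);return c+d*(z-c[2])/d[2]
E
python3 - <<'E'
from h import *
s=robot.read_state();print({k:np.round(v,3).tolist() for k,v in s.items()})
for n in ['side','top','wrist']:
    f=grab(n,n+'0.png');print(n,f['depth'].min(),f['depth'].max(),np.round(-np.array(f['R']).T@np.array(f['t']),3))
    P=cloud(f)
    for q in ['plate','plate_handle','plate_tab','rack','press','ink_pad','jar','paperweight']:
        for r in robot.cut_out(q,f)[:1]:
            m=r['pixels']&(f['depth']>0);X=P[m]
            print(q,round(r['p'],2),np.round(r['location']),m.sum(),np.round(np.median(X,0),3) if m.any() else '',np.round(np.percentile(X,[2,98],axis=0),3).tolist() if m.any() else '')
E
```

```text
{'clock': 0.0, 'q': [-83.366, 15.848, 86.296, -0.001, 77.962, -6.933], 'qd': [0.11, -0.045, -0.063, -0.065, 0.018, -0.102], 'joint_efforts': [-0.002, -41.679, -24.581, -0.0, 0.011, -0.0], 'ee_pos': [0.135, -0.558, 0.255], 'eef_rot': [[0.235, -0.0, 0.972], [-0.972, 0.002, 0.235], [-0.002, -1.0, 0.0]], 'contact_force': [-0.014, -0.729, -0.242], 'ft_torque': [0.007, -0.064, 0.005], 'grip_width': 0.085}
side 0.0 3.3422441 [ 0.197 -0.599  0.475]
plate 0.74 [173. 311.] 1777 [0.725 0.247 0.008] [[0.607, 0.19, 0.0], [0.857, 0.306, 0.045]]
plate_handle 0.86 [171. 312.] 1967 [0.727 0.247 0.008] [[0.607, 0.188, -0.002], [0.861, 0.313, 0.049]]
plate_tab 0.65 [173. 315.] 1870 [0.727 0.247 0.008] [[0.607, 0.189, -0.0], [0.859, 0.307, 0.047]]
rack 0.65 [141. 342.] 1015 [0.816 0.217 0.087] [[0.699, 0.134, -0.002], [0.93, 0.348, 0.091]]
press 0.74 [317. 312.] 10254 [ 0.442 -0.213  0.019] [[0.343, -0.278, 0.003], [0.577, -0.128, 0.043]]
ink_pad 0.6 [258. 242.] 1122 [ 0.419 -0.008  0.014] [[0.379, -0.036, 0.002], [0.467, 0.033, 0.017]]
jar 0.61 [196. 372.] 1689 [ 0.708 -0.028  0.065] [[0.691, -0.042, 0
[... 298 characters left out ...]
 [0.71  0.255 0.01 ] [[0.611, 0.193, 0.004], [0.816, 0.309, 0.05]]
plate_tab 0.87 [141. 193.] 4268 [0.714 0.254 0.01 ] [[0.611, 0.191, 0.001], [0.821, 0.309, 0.052]]
rack 0.6 [ 79. 194.] 5883 [0.82  0.235 0.088] [[0.705, 0.136, -0.002], [0.918, 0.354, 0.092]]
press 0.66 [264. 410.] 7401 [ 0.462 -0.195  0.02 ] [[0.35, -0.269, 0.016], [0.577, -0.124, 0.023]]
ink_pad 0.83 [278. 313.] 1313 [0.426 0.002 0.015] [[0.384, -0.033, 0.007], [0.466, 0.035, 0.018]]
jar 0.74 [128. 321.] 1278 [ 0.714 -0.009  0.108] [[0.691, -0.04, 0.014], [0.752, 0.021, 0.112]]
paperweight 0.96 [126. 428.] 1178 [ 0.754 -0.236  0.021] [[0.729, -0.331, 0.004], [0.78, -0.143, 0.024]]
wrist 0.0 1.3691263 [ 0.207 -0.542  0.375]
```

View images.

View pics/top0.png

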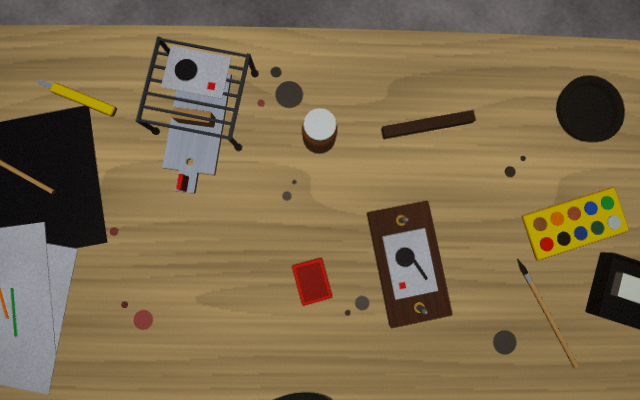

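View pics/side0.png

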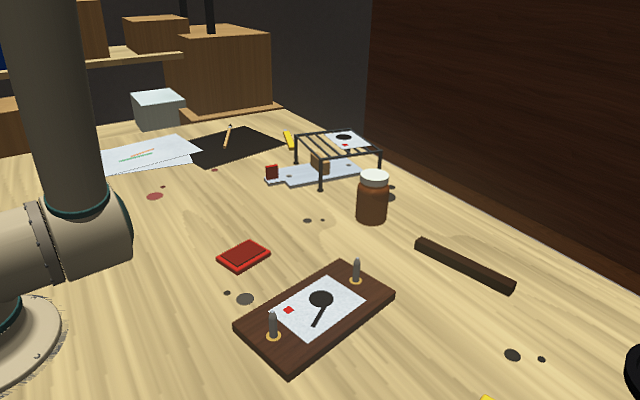

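```bash
cat > m.py <<'E'
from h import *
def rect(X): 
    r=cv2.minAreaRect((X[:,:2]*1000).astype(np.float32)); return [np.round(v,1) for v in r]
def run():
    for n in ['side','top']:
        f=grab(n); P=cloud(f); im=f['image'].astype(int)
        ok=f['depth']>0
        red=(im[...,0]>110)&(im[...,1]<70)&(im[...,2]<70)
        Z=P[...,2]
        def reg(x0,x1,y0,y1,z0,z1): return ok&(P[...,0]>x0)&(P[...,0]<x1)&(P[...,1]>y0)&(P[...,1]<y1)&(Z>z0)&(Z<z1)
        m=reg(.55,.68,.18,.34,.02,.07);X=P[m]
        print(n,'tab',m.sum(),np.round(X.mean(0),4),'z98',np.percentile(X[:,2],98).round(4),rect(X))
        t=X[X[:,2]>np.percentile(X[:,2],98)-.006]; print('  tabtop',len(t),np.round(t.mean(0),4),rect(t))
        m=reg(.6,.87,.15,.34,.005,.0145);X=P[m];print('  plate',m.sum(),rect(X),np.median(X[:,2]))
        m=reg(.3,.65,-.3,-.08,.014,.026);X=P[m];print('  press',m.sum(),rect(X),np.median(X[:,2]))
        m=reg(.3,.65,-.3,-.08,.035,.08);X=P[m]
        if len(X):
            lab=X[:,0]>.46
            for l in (0,1):
                Y=X[lab==l]
                if len(Y): print('  pin',len(Y),np.round(np.median(Y,0),4),np.round(Y.max(0),4),np.round(Y.min(0),4))
        m=reg(.68,.8,.15,.34,.03,.06);X=P[m];print('  handle',m.sum(),np.round(X.mean(0),4),rect(X))
        m=reg(.6,1,.1,.4,.075,.1);X=P[m];print('  roof',rect(X))
if __name__=='__main__': run()
E
python3 m.py; python3 - <<'E'
import cv2
a=cv2.imread('pics/top0.png')
cv2.imwrite('pics/c1.png',cv2.resize(a[80:210,130:270],None,fx=5,fy=4.5,interpolation=cv2.INTER_CUBIC)[:600])
cv2.imwrite('pics/c2.png',cv2.resize(a[195:335,360:460],None,fx=4,fy=4,interpolation=cv2.INTER_CUBIC))
E
```

```text
side tab 131 [0.6203 0.2651 0.0345] z98 0.0469 [array([621.7, 266.5]), array([12.5, 32.7]), np.float64(82.3)]
  tabtop 40 [0.6201 0.2656 0.0446] [array([620.4, 267.4]), array([10.8, 29.6]), np.float64(84.6)]
  plate 1314 [array([739.6, 252.2]), array([268.6, 171.5]), np.float64(10.0)] 0.00796483180490869
  press 8959 [array([ 463.7, -196.3]), array([241.5, 131.1]), np.float64(12.0)] 0.019285153102314996
  pin 152 [ 0.3743 -0.2181  0.0533] [ 0.3814 -0.2115  0.0677] [ 0.3699 -0.2207  0.0351]
  pin 116 [ 0.5505 -0.1811  0.0526] [ 0.5583 -0.1723  0.0687] [ 0.5463 -0.1847  0.0351]
  handle 212 [0.7396 0.2366 0.043 ] [array([741.7, 243.7]), array([186.2,  57.5]), np.float64(79.2)]
  roof [array([799.4, 236.2]), array([191.4, 174.7]), np.float64(79.6)]
top tab 151 [0.6208 0.2663 0.0407] z98 0.0492 [array([621.2, 268.2]), array([11.8, 31.6]), np.float64(85.6)]
  tabtop 87 [0.6214 0.2678 0.047 ] [array([621.5, 268.3]), array([10.6, 31.4]), np.float64(82.5)]
  plate 3396 [array([727.2, 250.3]), array([246.1, 172.6]), np.float64(9.1)] 0.009226634165987574
  press 7325 [array([ 463.5, -196.8]), array([240.1, 131.4]), np.float64(12.0)] 0.019760681668199043
  pin 55 [ 0.378  -0.2126  0.0586] [ 0.3821 -0.2093  0.0696] [ 0.371  -0.2208  0.0355]
  pin 42 [ 0.5511 -0.1751  0.0601] [ 0.5572 -0.1722  0.0678] [ 0.5455 -0.1815  0.0362]
  handle 474 [0.7515 0.251  0.0461] [array([741.3, 244.3]), array([183.9,  56.9]), np.float64(79.3)]
  roof [array([799.8, 237.3]), array([191.8, 174.5]), np.float64(79.5)]
```

View pics/wrist0.png

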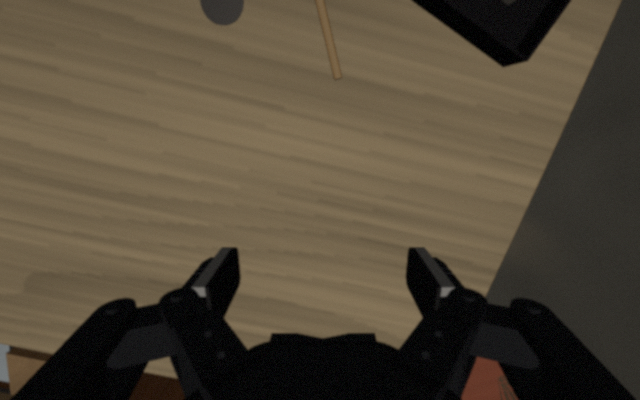

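Call:
send_rows(plan=[[[0.2,0.345,0,0,0,-0.8],[0.2,0.345,0,0,0,-0.8],[0.2,0.345,0,0,0,-0.8],[0.2,0.345,0,0,0,-0.8],[0.2,0.345,0,0,0,-0.8],[0.2,0.345,0,0,0,-0.5],[0.2,0.345,0,0,0,0],[0.2,0.345,0,0,0,0],[0.2,0.345,0,0,0,0],[0.2,0.345,0,0,0,0],[0.2,0.345,0,0,0,0],[0.2,0.345,0,0,0,0]]], grip=1)

```text
clock: 2.95
ee_pos: [0.4958, 0.0639, 0.2566]
eef_rot: [[-0.155, 0.001, 0.988], [-0.988, -0.001, -0.155], [0.0, -1.0, 0.001]]
contact_force: [0.3, -0.4, 0.1]
grip_width: 0.0856
```

Call:
send_rows(plan=[[[0.2,0.345,-0.1,0,0,0],[0.2,0.345,-0.1,0,0,0],[0.2,0.345,-0.1,0,0,0],[0.15,0.3,-0.1,0,0,0],[0,0,0,0,0,0],[0,0,0,0,0,0]]])

```text
clock: 3.7
ee_pos: [0.607, 0.262, 0.196]
eef_rot: [[-0.155, -0.001, 0.988], [-0.988, -0.001, -0.155], [0.001, -1.0, -0.001]]
contact_force: [-0.5, -0.2, -0.2]
grip_width: 0.0852
```

```bash
python3 - <<'E'
from h import *
s=robot.read_state();print({k:np.round(v,3).tolist() for k,v in s.items() if k in('clock','q','ee_pos','eef_rot','contact_force')})
f=grab('wrist','w1.png');P=cloud(f);im=f['image'].astype(int)
m=(P[...,2]>.03)&(P[...,2]<.06)&(f['depth']>0)&(im[...,0]>90)&(im[...,1]<60);X=P[m]
print(len(X),X.mean(0) if len(X) else 0, cv2.minAreaRect((X[:,:2]*1000).astype(np.float32)) if len(X) else 0)
E
```

```text
{'clock': 3.7, 'q': [17.34, 25.232, 80.298, -0.041, 74.548, 116.251], 'ee_pos': [0.607, 0.262, 0.196], 'eef_rot': [[-0.155, -0.001, 0.988], [-0.988, -0.001, -0.155], [0.001, -1.0, -0.001]], 'contact_force': [-0.47, -0.245, -0.226]}
289 [0.62369963 0.26995843 0.04856804] ((623.1828002929688, 269.9418029785156), (9.01657485961914, 30.260236740112305), 82.79515075683594)
```

View pics/w1.png

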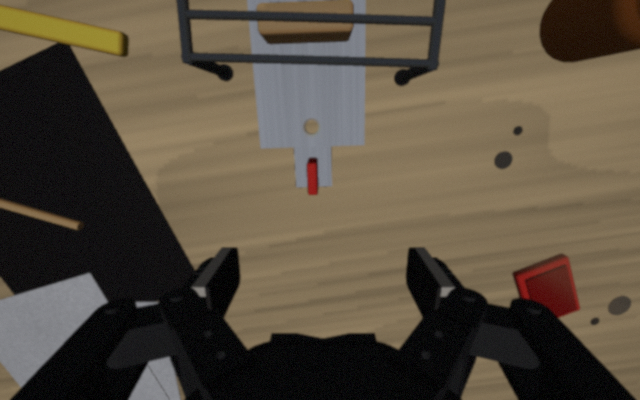

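```bash
python3 - <<'E'
from h import *
f=grab('wrist')
def w(u,v,z=.01): return atz(f,u,v,z)[:2]
for a,b in [((253,55),(262,146)),((365,66),(365,145)),((296,148),(297,186)),((331,148),(331,186)),((263,148),(294,148)),((332,147),(363,146))]:
    A,B=w(*a),w(*b);d=B-A;print(A.round(4),B.round(4),np.degrees(np.arctan2(d[1],d[0])).round(2))
print('hole',w(311,126)); print('tabtop', w(313,179,.048))
P=cloud(f);m=(P[...,2]>.004)&(P[...,2]<.016)&(P[...,0]>.58)&(P[...,0]<.70)&(P[...,1]>.18)&(P[...,1]<.33)
print(cv2.minAreaRect((P[m][:,:2]*1000).astype(np.float32)), np.median(P[m][:,2]))
E
```

```text
[0.7458 0.309 ] [0.6582 0.319 ] 173.43
[0.7189 0.2021] [0.6423 0.2109] 173.44
[0.6505 0.2838] [0.6094 0.2902] 171.09
[0.6448 0.247 ] [0.6036 0.2531] 171.56
[0.656  0.3184] [0.6509 0.2859] -98.96
[0.6456 0.2458] [0.6416 0.2131] -97.06
hole [0.67044909 0.26421556]
tabtop [0.62268495 0.26879212]
((652.2889404296875, 263.86932373046875), (115.19339752197266, 95.42235565185547), 89.99180603027344) 0.01069820823614322
```

Call:
send_rows(plan=[[[0.053,0.023,-0.25,0,0,0.4],[0.05,0.024,-0.25,0,0,0],[0,0,-0.25,0,0,0],[0,0,-0.2,0,0,0],[0,0,-0.083,0,0,0],[0,0,0,0,0,0],[0,0,0,0,0,0]]])

```text
clock: 4.68
ee_pos: [0.624, 0.2693, 0.0432]
eef_rot: [[-0.121, 0.003, 0.993], [-0.993, 0.001, -0.121], [-0.001, -1.0, 0.003]]
contact_force: [0.4, 0.0, -0.0]
grip_width: 0.0852
```

```bash
python3 - <<'E'
from h import *
f=grab('wrist','w2.png'); f=grab('side','s2.png')
s=robot.read_state();print(s['ee_pos'],s['contact_force'])
E
```

```text
[0.62383048 0.26951186 0.04311627] [-0.34651664 -0.92764125  0.73932884]
```

View pics/w2.png

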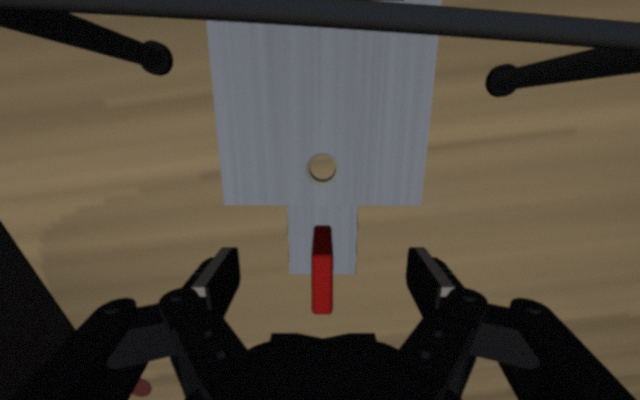

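Call:
send_rows(plan=[[[0,0,0,0,0,0],[0,0,0,0,0,0],[0,0,0,0,0,0],[0,0,0,0,0,0],[0,0,0,0,0,0],[0,0,0,0,0,0],[0,0,0,0,0,0],[0,0,0,0,0,0]]], grip=0, grip_force=50)

```text
clock: 5.78
ee_pos: [0.6228, 0.2694, 0.0414]
eef_rot: [[-0.121, 0.0, 0.993], [-0.993, 0.0, -0.121], [-0.0, -1.0, 0.0]]
contact_force: [-0.7, 1.0, 0.5]
grip_width: 0.0094
```

Call:
send_rows(plan=[[[-0.05,0.009,0,0,0,0],[-0.11,0.02,0,0,0,0],[-0.13,0.024,0,0,0,0],[-0.13,0.024,0,0,0,0],[-0.13,0.024,0,0,0,0],[-0.13,0.024,0,0,0,0],[-0.13,0.024,0,0,0,0],[-0.13,0.024,0,0,0,0],[-0.13,0.024,0,0,0,0],[-0.13,0.024,0,0,0,0],[-0.11,0.02,0,0,0,0],[-0.05,0.009,0,0,0,0]]])

```text
clock: 7.28
ee_pos: [0.4175, 0.3069, 0.0414]
eef_rot: [[-0.12, -0.0, 0.993], [-0.993, -0.0, -0.12], [0.0, -1.0, -0.0]]
contact_force: [1.9, -0.4, -0.8]
grip_width: 0.0095
```

```bash
python3 - <<'E'
from h import *
f=grab('side','s3.png')
s=robot.read_state();print(s['ee_pos'],s['contact_force'],s['grip_width'])
E
```

```text
[0.41674851 0.30699912 0.0414165 ] [-1.64238273  1.41689525 -0.40429288] 0.009089473906176366
```

View pics/s3.png

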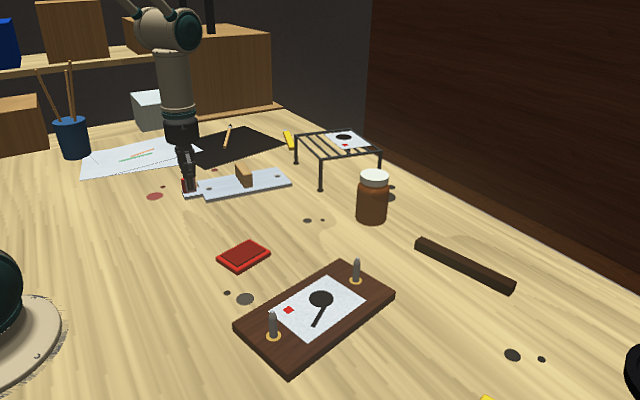

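Call:
send_rows(plan=[[[0,0,0,0,0,0],[0,0,0,0,0,0],[0,0,0,0,0,0],[0,0,0,0,0,0],[0,0,0,0,0,0],[0,0,0.1,0,0,0],[0,0,0.3,0,0,0],[0,0,0.3,0,0,0],[0.1,0,0.3,0,0,1],[0.1,0,0.1,0,0,1],[0.1,0,0,0,0,1],[0.1,0,0,0,0,1]]], grip=1)

```text
clock: 8.82
ee_pos: [0.4793, 0.3069, 0.2081]
eef_rot: [[0.229, 0.002, 0.973], [-0.973, 0.001, 0.229], [-0.0, -1.0, 0.002]]
contact_force: [0.2, -0.5, -0.2]
grip_width: 0.0855
```

Call:
send_rows(plan=[[[0.1,0,0,0,0,1],[0.1,0,0,0,0,1],[0.1,-0.05,0,0,0,1],[0.1,-0.05,0,0,0,1],[0.1,0,0,0,0,1],[0,0,0,0,0,1],[0,0,0,0,0,1],[0,0,0,0,0,1],[0,0,0,0,0,1],[0,0,0,0,0,1],[0,0,0,0,0,1],[0,0,0,0,0,1]]])

```text
clock: 10.32
ee_pos: [0.5537, 0.2918, 0.2076]
eef_rot: [[0.957, 0.001, 0.288], [-0.288, 0.0, 0.957], [0.001, -1.0, 0.001]]
contact_force: [0.0, -0.1, -0.0]
grip_width: 0.0852
```

Call:
send_rows(plan=[[[0,0,0,0,0,1],[0,0,0,0,0,1],[0,0,0,0,0,0],[0,0,0,0,0,0]]])

```text
clock: 10.82
ee_pos: [0.5538, 0.2918, 0.207]
eef_rot: [[0.993, 0.001, 0.122], [-0.122, 0.0, 0.993], [0.001, -1.0, 0.0]]
contact_force: [0.1, -1.3, -0.3]
grip_width: 0.0851
```

```bash
cat > m2.py <<'E'
from h import *
import sys
s=robot.read_state();print(s['clock'],s['ee_pos'],s['eef_rot'].round(3) if hasattr(s['eef_rot'],'round') else s['eef_rot'])
for n in ['wrist','top','side']:
    f=grab(n,n+sys.argv[1]+'.png');P=cloud(f);im=f['image'].astype(int)
    Z=P[...,2];b=(f['depth']>0)&(P[...,0]>.40)&(P[...,0]<.69)&(P[...,1]>.2)&(P[...,1]<.38)
    for nm,z0,z1,x0 in [('plate',.005,.015,.46),('handle',.025,.056,.5),('handletop',.046,.056,.5)]:
        m=b&(Z>z0)&(Z<z1)&(P[...,0]>x0);m=cv2.morphologyEx(m.astype(np.uint8),cv2.MORPH_OPEN,np.ones((3,3)))>0;X=P[m]
        if len(X)>10:
            r=cv2.minAreaRect((X[:,:2]*1000).astype(np.float32));print(n,nm,len(X),np.median(X,0).round(4),[np.round(v,1) for v in r])
E
python3 m2.py 4
```

```text
10.825 [0.55381895 0.29182774 0.20698862] [[ 0.993  0.001  0.122]
 [-0.122  0.     0.993]
 [ 0.001 -1.     0.   ]]
wrist plate 14948 [0.5721 0.2969 0.0106] [array([558.2, 290.9]), array([110.7, 209.8]), np.float64(83.6)]
wrist handle 1826 [0.553  0.2963 0.0504] [array([552.7, 292.2]), array([78.9, 24. ]), np.float64(83.1)]
wrist handletop 1756 [0.5528 0.2947 0.0504] [array([552.5, 292. ]), array([78.2, 23.7]), np.float64(82.7)]
top plate 4624 [0.568  0.2871 0.0093] [array([557.3, 288.2]), array([111.3, 208.8]), np.float64(82.8)]
top handle 483 [0.5513 0.285  0.0488] [array([551.9, 288. ]), array([78.9, 22.2]), np.float64(82.8)]
top handletop 418 [0.5522 0.2884 0.0491] [array([551.8, 288.2]), array([77.9, 21.8]), np.float64(83.3)]
side plate 1361 [0.5418 0.28   0.0083] [array([559.7, 290.5]), array([118.6, 206. ]), np.float64(83.4)]
side handle 253 [0.5452 0.2731 0.0455] [array([550.7, 288.3]), array([80.2, 23.6]), np.float64(83.1)]
side handletop 118 [0.5501 0.2871 0.0483] [array([550.8, 288.2]), array([78.2, 23.3]), np.float64(83.4)]
```

View pics/wrist4.png

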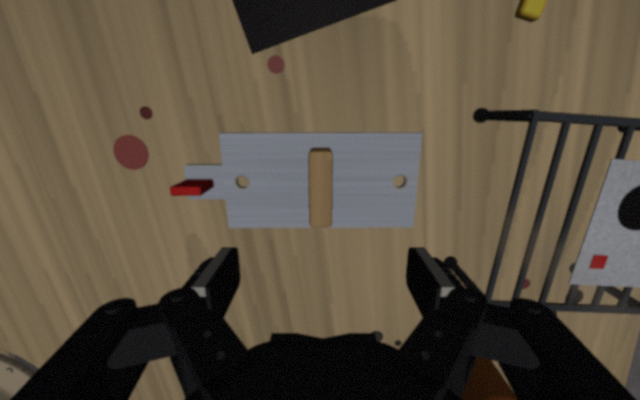

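View pics/top4.png

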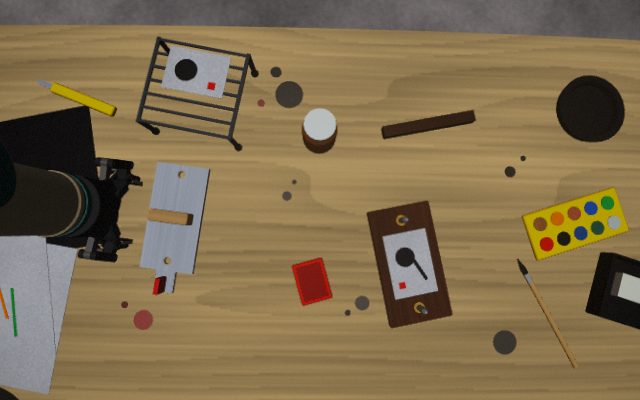

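Call:
send_rows(plan=[[[-0.006,-0.006,-0.3,0,0,0],[0,0,-0.3,0,0,0],[0,0,-0.3,0,0,0],[0,0,-0.15,0,0,0],[0,0,-0.055,0,0,0],[0,0,0,0,0,0]]])

```text
clock: 11.72
ee_pos: [0.5531, 0.291, 0.0407]
eef_rot: [[0.993, 0.0, 0.121], [-0.121, -0.0, 0.993], [0.0, -1.0, -0.0]]
contact_force: [0.1, -0.6, -0.4]
grip_width: 0.0857
```

Call:
send_rows(plan=[[[0,0,0,0,0,0],[0,0,0,0,0,0],[0,0,0,0,0,0],[0,0,0,0,0,0],[0,0,0,0,0,0],[0,0,0,0,0,0],[0,0,0,0,0,0],[0,0,0,0,0,0]]], grip=0, grip_force=80)

```text
clock: 12.72
ee_pos: [0.5526, 0.2911, 0.0415]
eef_rot: [[0.993, -0.0, 0.121], [-0.121, 0.0, 0.993], [-0.0, -1.0, 0.0]]
contact_force: [-2.1, 0.0, 5.3]
grip_width: 0.0232
```

Call:
send_rows(plan=[[[0,0,0.05,0,0,0],[0,0,0.15,0,0,0],[0,0,0.2,0,0,0],[0,0,0.2,0,0,0],[0,0,0.2,0,0,0],[0,0,0.15,0,0,0],[0,0,0.05,0,0,0],[0,0,0,0,0,0]]])

```text
clock: 13.72
ee_pos: [0.5527, 0.2908, 0.1901]
eef_rot: [[0.993, -0.001, 0.121], [-0.121, -0.0, 0.993], [-0.0, -1.0, -0.0]]
contact_force: [-0.3, -0.3, -5.2]
grip_width: 0.0226
```

Call:
send_rows(plan=[[[-0.03,-0.15,0,0,0,0.2],[-0.05,-0.27,0,0,0,0.3],[-0.05,-0.29,0,0,0,0.35],[-0.05,-0.29,0,0,0,0.35],[-0.05,-0.29,0,0,0,0.35],[-0.05,-0.29,0,0,0,0.35],[-0.05,-0.29,0,0,0,0.35],[-0.05,-0.29,0,0,0,0.35],[-0.05,-0.29,0,0,0,0.35],[-0.05,-0.29,0,0,0,0.35],[-0.05,-0.27,0,0,0,0.3],[-0.03,-0.12,0,0,0,0.2]]])

```text
clock: 15.22
ee_pos: [0.4678, -0.1805, 0.1892]
eef_rot: [[0.978, -0.002, -0.208], [0.208, 0.0, 0.978], [-0.002, -1.0, 0.001]]
contact_force: [0.2, 0.1, -4.9]
grip_width: 0.0229
```

Call:
send_rows(plan=[[[-0.02,-0.06,0,0,0,0],[-0.01,-0.03,0,0,0,0],[0,0,0,0,0,0],[0,0,0,0,0,0]]])

```text
clock: 15.72
ee_pos: [0.4645, -0.1913, 0.1906]
eef_rot: [[0.978, 0.0, -0.21], [0.21, 0.0, 0.978], [0.0, -1.0, 0.0]]
contact_force: [-0.6, -0.3, -4.5]
grip_width: 0.023
```

```bash
cat > m3.py <<'E'
from h import *
import sys
s=robot.read_state();p=np.array(s['ee_pos']);print(s['clock'],p,np.array(s['eef_rot']).round(3).tolist(),s['contact_force'],s['grip_width'])
zb=p[2]-.041
for n in ['wrist','top','side']:
    f=grab(n,n+sys.argv[1]+'.png');P=cloud(f)
    D=P-p
    m=(f['depth']>0)&(abs(D[...,0])<.2)&(abs(D[...,1])<.12)&(abs(P[...,2]-zb-.010)<.008)
    m=cv2.morphologyEx(m.astype(np.uint8),cv2.MORPH_OPEN,np.ones((3,3)))>0;X=P[m]
    if len(X)>20:
        A=np.c_[X[:,0]-p[0],X[:,1]-p[1],np.ones(len(X))];c=np.linalg.lstsq(A,X[:,2],rcond=None)[0]
        r=cv2.minAreaRect((X[:,:2]*1000).astype(np.float32));print(n,len(X),np.median(X[:,2]).round(4),[np.round(v,1) for v in r],'slope deg',np.degrees(c[:2]).round(2),'z0',c[2].round(4))
E
python3 m3.py 5
```

```text
15.725 [ 0.46454759 -0.19127828  0.19057009] [[0.978, 0.0, -0.21], [0.21, 0.0, 0.978], [0.0, -1.0, 0.0]] [-0.58085945 -0.29767475 -4.47286068] 0.022964732010479785
wrist 50139 0.1598 [array([ 444.9, -196.1]), array([265.8, 110.9]), np.float64(12.2)] slope deg [ 0.08 -0.05] z0 0.1598
top 5830 0.1587 [array([ 443.8, -198.1]), array([263.5, 111.9]), np.float64(12.4)] slope deg [ 0.05 -0.13] z0 0.1587
side 6503 0.158 [array([ 444.3, -197.9]), array([266.1, 112.3]), np.float64(11.3)] slope deg [-0.31  0.46] z0 0.158
```

View pics/top5.png

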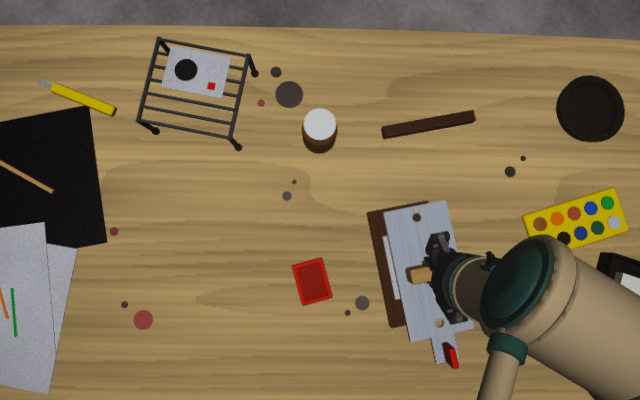

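View pics/side5.png

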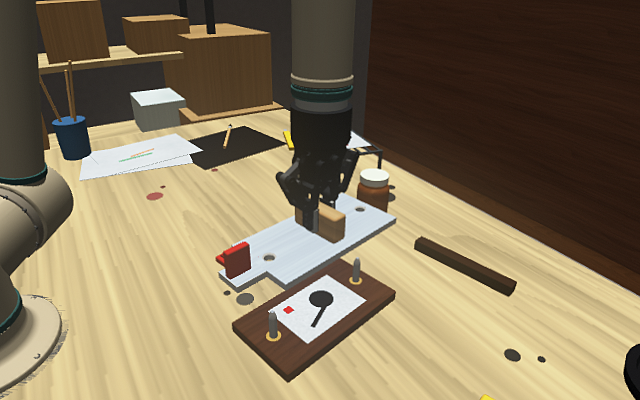

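View pics/wrist5.png

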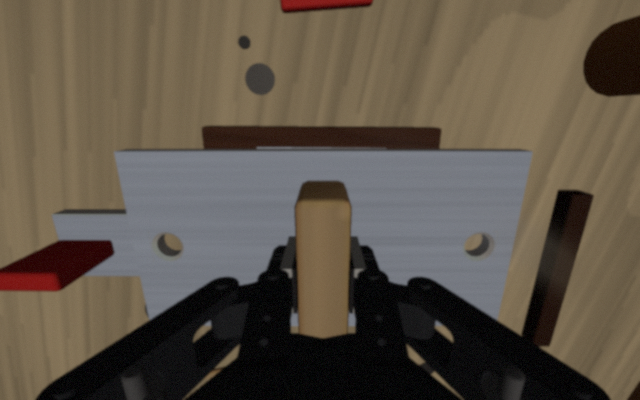

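Call:
send_rows(plan=[[[-0.013,-0.021,-0.1,0,0,0],[0,0,-0.15,0,0,0],[0,0,-0.12,0,0,0],[0,0,-0.07,0,0,0],[0,0,0,0,0,0],[0,0,0,0,0,0]]])

```text
clock: 16.62
ee_pos: [0.4629, -0.1955, 0.1251]
eef_rot: [[0.978, 0.001, -0.209], [0.209, -0.001, 0.978], [0.001, -1.0, -0.001]]
contact_force: [-0.5, -0.2, -5.3]
grip_width: 0.023
```

```bash
python3 m3.py 6; python3 - <<'E'
import cv2
a=cv2.imread('pics/top6.png');cv2.imwrite('pics/t6c.png',cv2.resize(a[190:375,360:490],None,fx=4,fy=3.2,interpolation=cv2.INTER_CUBIC))
a=cv2.imread('pics/side6.png');cv2.imwrite('pics/s6c.png',cv2.resize(a[200:390,200:420],None,fx=3,fy=3,interpolation=cv2.INTER_CUBIC))
a=cv2.imread('pics/top0.png');cv2.imwrite('pics/t0c.png',cv2.resize(a[190:340,360:460],None,fx=4,fy=4,interpolation=cv2.INTER_CUBIC))
a=cv2.imread('pics/side0.png');cv2.imwrite('pics/s0c.png',cv2.resize(a[240:390,220:410],None,fx=4,fy=4,interpolation=cv2.INTER_CUBIC))
E
```

```text
16.625 [ 0.4629445  -0.19553449  0.12506294] [[0.978, 0.001, -0.209], [0.209, -0.001, 0.978], [0.001, -1.0, -0.001]] [-0.52754071 -0.22482472 -5.30000354] 0.023016944799972943
wrist 50164 0.0943 [array([ 443.6, -200.3]), array([265.4, 110.6]), np.float64(12.1)] slope deg [ 0.14 -0.11] z0 0.0943
top 4830 0.0933 [array([ 442.4, -202.2]), array([262.9, 111.6]), np.float64(12.4)] slope deg [ 0.15 -0.18] z0 0.0933
side 6617 0.093 [array([ 443.3, -201.3]), array([265.6, 112.5]), np.float64(11.7)] slope deg [0.06 0.49] z0 0.0931
```

View pics/t6c.png

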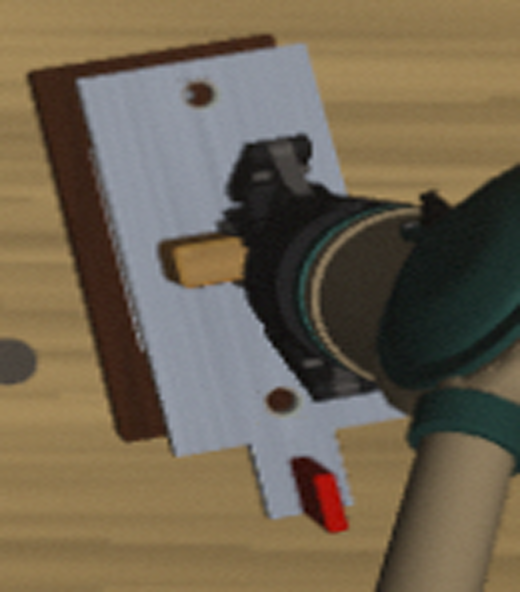

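View pics/s6c.png

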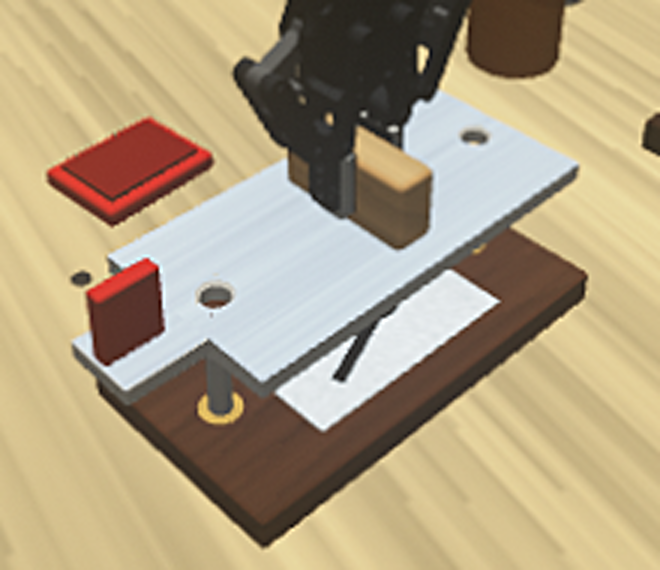

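View pics/t0c.png

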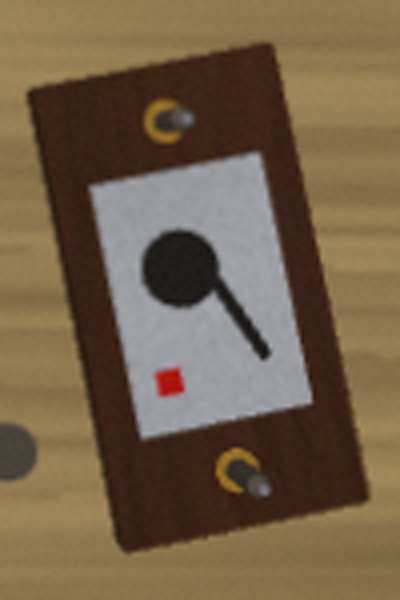

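View pics/s0c.png

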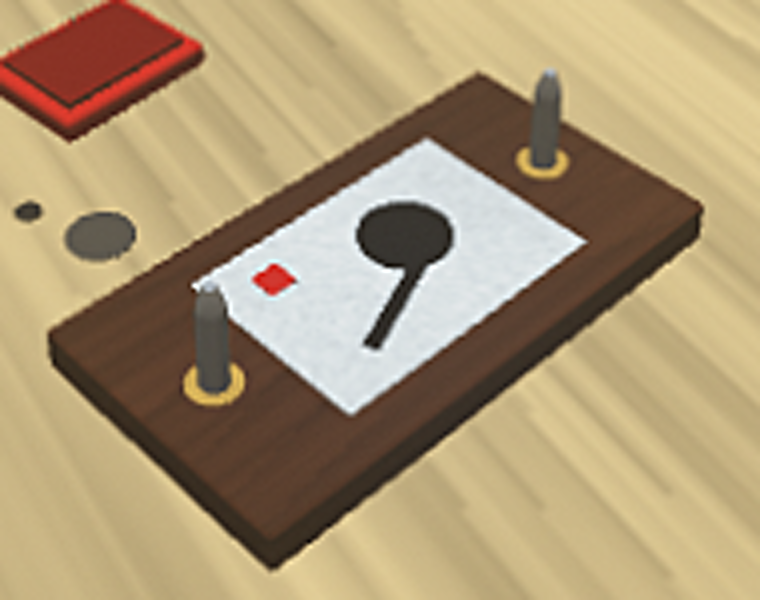

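View pics/wrist6.png

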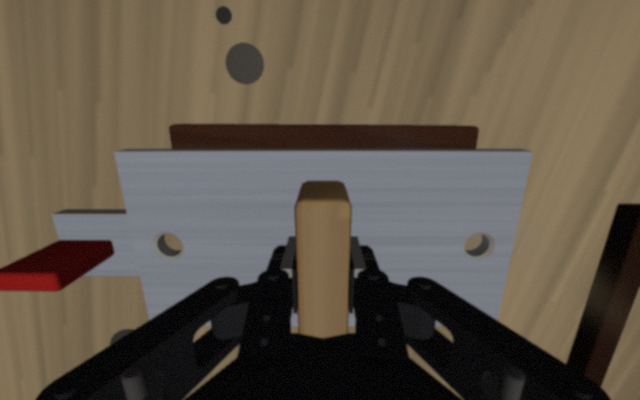

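```bash
cat > m4.py <<'E'
from h import *
T=grab('top');S=grab('side')
def tri(a,b):
    (c1,d1),(c2,d2)=ray(T,*a),ray(S,*b);A=np.c_[d1,-d2];s=np.linalg.lstsq(A,c2-c1,rcond=None)[0]
    p,q=c1+s[0]*d1,c2+s[1]*d2;return (p+q)/2,np.linalg.norm(p-q)
def show(nm,far,near,z):
    print(nm)
    for k,g in (('tri',lambda i:tri(far[0],far[1])[0] if i else tri(near[0],near[1])[0]),('top',lambda i:atz(T,*(far if i else near)[0],z)),('side',lambda i:atz(S,*(far if i else near)[1],z))):
        F,N=g(1),g(0);d=F-N;print(' ',k,'far',F.round(4),'near',N.round(4),'mid',((F+N)/2).round(4),'L',np.hypot(*d[:2]).round(4),'yaw',np.degrees(np.arctan2(d[1],d[0])).round(2))
E
python3 - <<'E'
from m4 import *
show('holes',((409.6,218.7),(357.7,245.0)),((430.1,314.7),(271.3,298.3)),.0935)
show('tips',((405.9,219.1),(356.9,257.4)),((425.4,312.1),(271.9,311.1)),.068)
show('rings',((400.4,219.9),(355.1,280.1)),((419.1,307.1),(273.1,335.1)),.0205)
E
```

```text
holes
  tri far [ 0.552  -0.1783  0.0931] near [ 0.3762 -0.2161  0.0923] mid [ 0.4641 -0.1972  0.0927] L 0.1799 yaw 12.14
  top far [ 0.5526 -0.1786  0.0935] near [ 0.3768 -0.2159  0.0935] mid [ 0.4647 -0.1973  0.0935] L 0.1797 yaw 11.99
  side far [ 0.551  -0.1784  0.0935] near [ 0.3753 -0.2171  0.0935] mid [ 0.4631 -0.1978  0.0935] L 0.1799 yaw 12.41
tips
  tri far [ 0.5523 -0.1777  0.0677] near [ 0.3761 -0.2147  0.0678] mid [ 0.4642 -0.1962  0.0677] L 0.18 yaw 11.87
  top far [ 0.5525 -0.1778  0.068 ] near [ 0.3761 -0.2147  0.068 ] mid [ 0.4643 -0.1962  0.068 ] L 0.1802 yaw 11.81
  side far [ 0.5518 -0.1779  0.068 ] near [ 0.3761 -0.215   0.068 ] mid [ 0.4639 -0.1964  0.068 ] L 0.1796 yaw 11.92
rings
  tri far [ 0.552  -0.1779  0.0198] near [ 0.376  -0.2153  0.0212] mid [ 0.464  -0.1966  0.0205] L 0.18 yaw 11.99
  top far [ 0.5521 -0.1779  0.0205] near [ 0.3761 -0.2157  0.0205] mid [ 0.4641 -0.1968  0.0205] L 0.18 yaw 12.12
  side far [ 0.5514 -0.1785  0.0205] near [ 0.3759 -0.2145  0.0205] mid [ 0.4636 -0.1965  0.0205] L 0.1791 yaw 11.61
```

Call:
send_rows(plan=[[[0,0.005,-0.03,0,0,-0.03],[0,0,-0.03,0,0,0],[0,0,-0.03,0,0,0],[0,0,-0.03,0,0,0],[0,0,0,0,0,0],[0,0,0,0,0,0]]])

```text
clock: 17.62
ee_pos: [0.4626, -0.1946, 0.1066]
eef_rot: [[0.978, 0.0, -0.206], [0.206, -0.0, 0.978], [0.0, -1.0, -0.0]]
contact_force: [0.2, -0.6, -4.0]
grip_width: 0.0231
```

```bash
python3 m3.py 7; python3 - <<'E'
import cv2
a=cv2.imread('pics/side7.png');cv2.imwrite('pics/s7c.png',cv2.resize(a[200:390,200:420],None,fx=3,fy=3,interpolation=cv2.INTER_CUBIC))
a=cv2.imread('pics/top7.png');cv2.imwrite('pics/t7c.png',cv2.resize(a[190:375,360:490],None,fx=4,fy=3.2,interpolation=cv2.INTER_CUBIC))
E
```

```text
17.625 [ 0.46260532 -0.19455481  0.10664959] [[0.978, 0.0, -0.206], [0.206, -0.0, 0.978], [0.0, -1.0, -0.0]] [ 0.17140259 -0.56262045 -4.0210195 ] 0.02311444254593874
wrist 50351 0.0758 [array([ 443.4, -199.4]), array([264.9, 111. ]), np.float64(12.0)] slope deg [ 0.09 -0.06] z0 0.0758
top 4558 0.0748 [array([ 441.5, -200.4]), array([263.1, 111.2]), np.float64(12.0)] slope deg [ 0.07 -0.21] z0 0.0748
side 6525 0.0744 [array([ 442.9, -199.8]), array([266.1, 113.2]), np.float64(12.1)] slope deg [0.08 0.5 ] z0 0.0746
```

View pics/s7c.png

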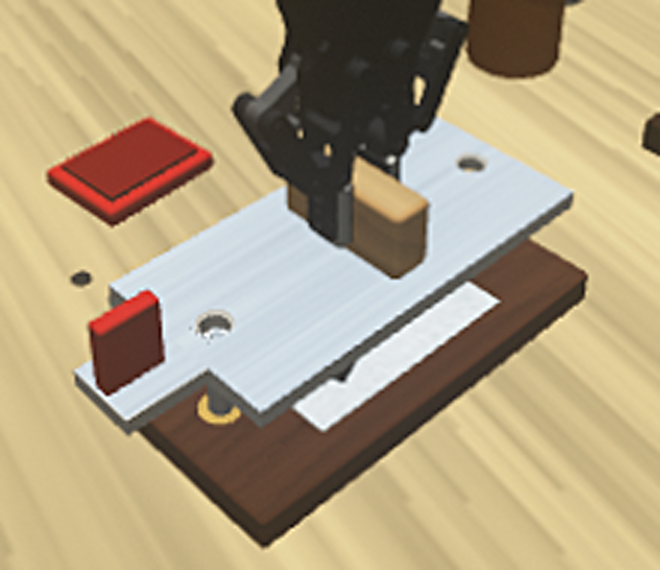

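View pics/t7c.png

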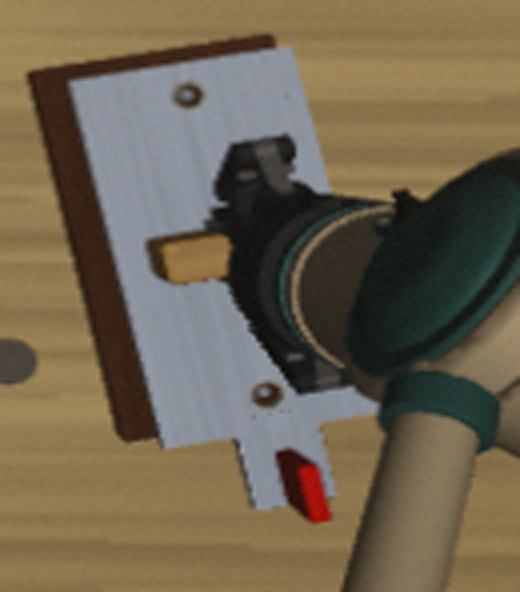

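Call:
send_rows(plan=[[[0,0,-0.02,0,0,0],[0,0,-0.02,0,0,0],[0,0,-0.02,0,0,0],[0,0,-0.02,0,0,0],[0,0,0,0,0,0],[0,0,0,0,0,0]]])

```text
clock: 18.52
ee_pos: [0.4625, -0.1945, 0.0946]
eef_rot: [[0.978, -0.0, -0.207], [0.207, 0.0, 0.978], [-0.0, -1.0, 0.0]]
contact_force: [0.1, -0.0, -4.2]
grip_width: 0.0228
```

```bash
python3 m3.py 8; python3 - <<'E'
import cv2
a=cv2.imread('pics/top8.png');cv2.imwrite('pics/t8c.png',cv2.resize(a[190:375,360:490],None,fx=4,fy=3.2,interpolation=cv2.INTER_CUBIC))
E
```

```text
18.525 [ 0.46248274 -0.19450226  0.09461187] [[0.978, -0.0, -0.207], [0.207, 0.0, 0.978], [-0.0, -1.0, 0.0]] [ 0.09527674 -0.02930261 -4.18256601] 0.022752715073454235
wrist 50646 0.0638 [array([ 442.9, -199.5]), array([265.4, 111.2]), np.float64(11.9)] slope deg [ 0.09 -0.13] z0 0.0639
top 4471 0.0627 [array([ 441.7, -200.4]), array([262.1, 111.4]), np.float64(11.9)] slope deg [ 0.03 -0.1 ] z0 0.0628
side 6562 0.0623 [array([ 443.3, -199.9]), array([267.2, 112.4]), np.float64(11.7)] slope deg [0.09 0.64] z0 0.0625
```

View pics/t8c.png

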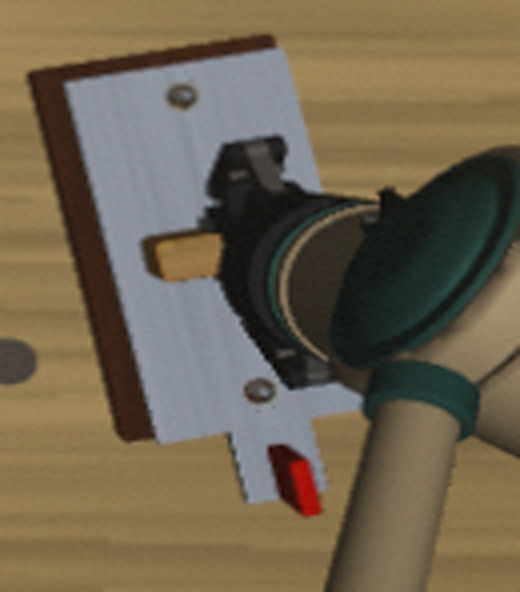

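Call:
send_rows(plan=[[[0,0,-0.02,0,0,0],[0,0,-0.02,0,0,0],[0,0,-0.02,0,0,0],[0,0,-0.02,0,0,0],[0,0,-0.02,0,0,0],[0,0,0,0,0,0]]])

```text
clock: 19.42
ee_pos: [0.4624, -0.1945, 0.0794]
eef_rot: [[0.978, -0.0, -0.206], [0.206, 0.0, 0.978], [-0.0, -1.0, 0.0]]
contact_force: [0.2, 0.1, -4.7]
grip_width: 0.0231
```

Call:
send_rows(plan=[[[0,0,-0.02,0,0,0],[0,0,-0.02,0,0,0],[0,0,-0.02,0,0,0],[0,0,-0.015,0,0,0],[0,0,0,0,0,0],[0,0,0,0,0,0]]])

```text
clock: 20.18
ee_pos: [0.4625, -0.1945, 0.0684]
eef_rot: [[0.978, 0.0, -0.207], [0.207, 0.0, 0.978], [0.0, -1.0, -0.0]]
contact_force: [-0.5, -0.9, -4.9]
grip_width: 0.0232
```

Call:
send_rows(plan=[[[0,0,-0.008,0,0,0],[0,0,-0.008,0,0,0],[0,0,-0.008,0,0,0],[0,0,-0.008,0,0,0],[0,0,0,0,0,0]]])

```text
clock: 20.8
ee_pos: [0.4624, -0.1945, 0.0634]
eef_rot: [[0.978, -0.0, -0.206], [0.206, 0.0, 0.978], [-0.0, -1.0, 0.0]]
contact_force: [0.4, -1.2, -5.4]
grip_width: 0.0233
```

Call:
send_rows(plan=[[[0,0,-0.005,0,0,0],[0,0,-0.003,0,0,0],[0,0,0,0,0,0]]])

```text
clock: 21.18
ee_pos: [0.4625, -0.1945, 0.0624]
eef_rot: [[0.978, 0.0, -0.206], [0.206, 0.0, 0.978], [0.0, -1.0, -0.0]]
contact_force: [-0.6, 0.4, -4.6]
grip_width: 0.0229
```

Call:
send_rows(plan=[[[0,0,-0.004,0,0,0],[0,0,0,0,0,0],[0,0,0,0,0,0]]])

```text
clock: 21.55
ee_pos: [0.4625, -0.1945, 0.0618]
eef_rot: [[0.978, 0.0, -0.207], [0.207, 0.0, 0.978], [0.0, -1.0, -0.0]]
contact_force: [0.2, -1.2, -5.1]
grip_width: 0.0227
```

Call:
send_rows(plan=[[[0,0,-0.003,0,0,0],[0,0,0,0,0,0],[0,0,0,0,0,0]]])

```text
clock: 21.92
ee_pos: [0.4626, -0.1945, 0.0615]
eef_rot: [[0.978, 0.0, -0.207], [0.207, -0.0, 0.978], [0.0, -1.0, -0.0]]
contact_force: [0.7, 0.8, -2.7]
grip_width: 0.0227
```

Contact is starting (−5 → −2.7 N).

Call:
send_rows(plan=[[[0,0,-0.002,0,0,0],[0,0,0,0,0,0],[0,0,0,0,0,0]]])

```text
clock: 22.3
ee_pos: [0.4625, -0.1945, 0.0614]
eef_rot: [[0.978, 0.0, -0.207], [0.207, -0.0, 0.978], [0.0, -1.0, -0.0]]
contact_force: [-1.1, 1.7, 4.3]
grip_width: 0.023
```

Call:
send_rows(plan=[[[0,0,-0.002,0,0,0],[0,0,0,0,0,0],[0,0,0,0,0,0]]])

```text
clock: 22.68
ee_pos: [0.4625, -0.1945, 0.0614]
eef_rot: [[0.978, 0.0, -0.206], [0.206, -0.0, 0.978], [0.0, -1.0, -0.0]]
contact_force: [-0.9, 1.4, 6.9]
grip_width: 0.0227
```

```bash
python3 m3.py 9
```

```text
22.675 [ 0.46253669 -0.19448554  0.06143864] [[0.978, 0.0, -0.206], [0.206, -0.0, 0.978], [0.0, -1.0, -0.0]] [-0.93331744  1.43019803  6.88293106] 0.022689083086960677
wrist 48825 0.0307 [array([ 443. , -199.6]), array([265.8, 111.4]), np.float64(12.0)] slope deg [ 0.04 -0.16] z0 0.0307
top 3969 0.0295 [array([ 441.7, -200.7]), array([262.5, 112. ]), np.float64(11.9)] slope deg [-0.02 -0.12] z0 0.0295
side 6235 0.029 [array([ 442.3, -199.4]), array([266.2, 112.9]), np.float64(11.9)] slope deg [0.   0.51] z0 0.0292
```

View pics/side9.png

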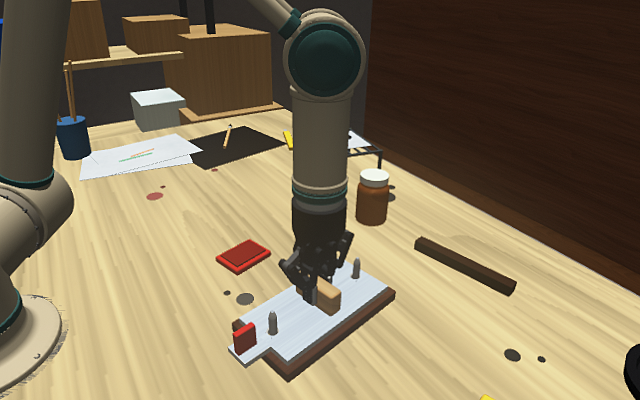

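Call:
send_rows(plan=[[[0,0,0,0,0,0],[0,0,0,0,0,0],[0,0,0,0,0,0],[0,0,0,0,0,0],[0,0,0,0,0,0],[0,0,0.1,0,0,0],[0,0,0.2,0,0,0],[0,0,0.3,0,0,0],[0,0,0.3,0,0,0],[0,0,0.3,0,0,0],[0,0,0,0,0,0],[0,0,0,0,0,0]]], grip=1)

```text
clock: 24.32
ee_pos: [0.462, -0.1942, 0.2402]
eef_rot: [[0.978, -0.001, -0.207], [0.207, 0.0, 0.978], [-0.001, -1.0, 0.001]]
contact_force: [0.1, -0.1, -1.1]
grip_width: 0.0855
```

```bash
python3 - <<'E'
from h import *
s=robot.read_state();print(s['clock'],s['ee_pos'],s['contact_force'])
for n in ['wrist','top','side']:
    f=grab(n,n+'A.png');P=cloud(f);Z=P[...,2]
    b=(f['depth']>0)&(P[...,0]>.28)&(P[...,0]<.62)&(P[...,1]>-.3)&(P[...,1]<-.08)
    m=b&(Z>.0255)&(Z<.034);X=P[m];c=np.linalg.lstsq(np.c_[X[:,:2]-X[:,:2].mean(0),np.ones(len(X))],X[:,2],rcond=None)[0]
    print(n,len(X),np.median(X[:,2]).round(4),cv2.minAreaRect((X[:,:2]*1000).astype(np.float32)),np.degrees(c[:2]).round(2))
    if n!='wrist':
        for q in ['ink_pad','jar','paperweight']:
            for r in robot.cut_out(q,f)[:1]:
                X=P[r['pixels']&(f['depth']>0)];print(q,np.median(X,0).round(3),np.percentile(X,[2,98],axis=0).round(3).tolist())
E
```

```text
24.325 [ 0.46197626 -0.19418925  0.24019544] [ 0.07812219 -0.1219225  -1.08468613]
wrist 15928 0.0306 ((443.15960693359375, -198.6509552001953), (263.6031799316406, 110.17298889160156), 11.973133087158203) [ 0.04 -0.02]
top 5499 0.0296 ((441.7664489746094, -200.91481018066406), (262.6672668457031, 111.89860534667969), 12.145697593688965) [ 0.03 -0.14]
jar [ 0.713 -0.008  0.108] [[0.691, -0.039, 0.008], [0.75, 0.023, 0.112]]
paperweight [ 0.754 -0.235  0.021] [[0.728, -0.331, 0.006], [0.782, -0.142, 0.024]]
side 6267 0.0291 ((442.6164245605469, -199.47381591796875), (266.15374755859375, 112.86698150634766), 11.88329029083252) [0.04 0.26]
ink_pad [ 0.42  -0.007  0.015] [[0.379, -0.035, 0.001], [0.468, 0.032, 0.017]]
jar [ 0.708 -0.027  0.064] [[0.692, -0.042, -0.002], [0.749, 0.024, 0.109]]
paperweight [ 0.436 -0.219  0.029] [[0.316, -0.264, 0.022], [0.565, -0.14, 0.07]]
```

View pics/sideA.png

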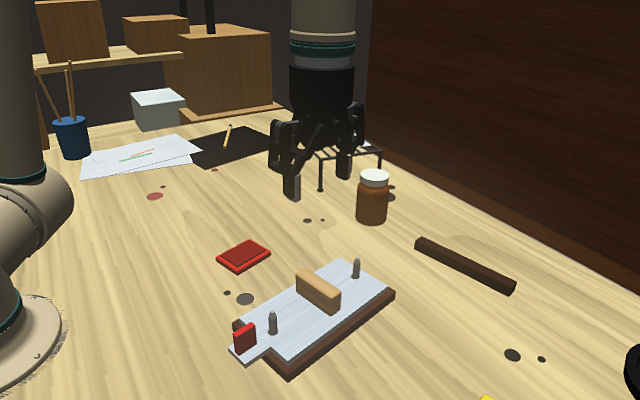

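View pics/topA.png

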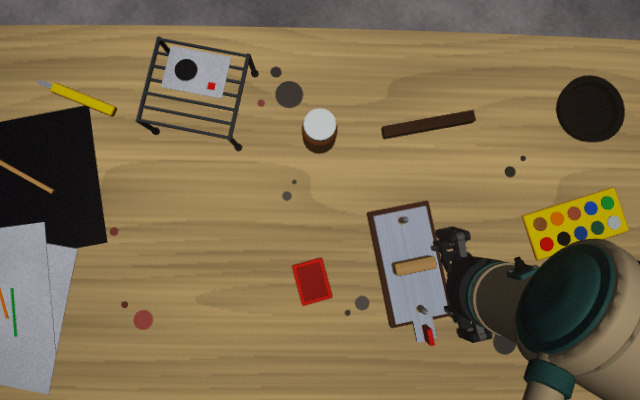

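The plate is flat on the board over both pins (z 0.030 m, level), the gripper is clear, and the other objects have not moved.

```bash
python3 -c "
from rig import robot
print(robot.close_job())"
```

```text
the job is handed in; nothing more can be done
None
```

The press is closed: the plate lies fully home over both guide pins, and I handed the job in at about 24.5 s of the 64 s allowed.

I drew the plate out about 205 mm by the red tab, let go with it flat on the bench, then lifted it by the handle. I lined its holes up with the pins from the top and side cameras to within about 1 mm and lowered it in small steps. It met no force until it touched the board, and the wrist reading there went from about -5 N to +7 N.

**Last checks that passed:**
- **Plate:** its top stands at 29–31 mm in all three views, against 30 mm expected. It is level within about 0.3°, and its yaw matches the press at about 12°.
- **Gripper:** it is open and about 0.18 m above where it let go, touching nothing.
- **Other objects:** the jar's position is unchanged in both views, the ink pad's in the side view and the paperweight's in the top view.

**Checks that failed or disagreed:**
- **Paperweight:** the side-view network mistook the plate for it in the last picture.
- **Ink pad:** the top-view network missed it in the last picture. Both objects look unmoved in the pictures from both cameras.
- **Camera readings:** the cameras differed from each other by 1–2 mm, within the stated calibration.

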